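# Pack a fastener jar from the railed rack into the toolbox

### The job

Take the blue-capped jar of screws off the little rack: lift it up over the red front rail and draw it straight out in front of the rack, keeping it upright and not banging the rail or disturbing the other two jars. Set it down gently (do not drop it) standing upright in the empty well of the black toolbox, let go, and then slide the orange cover fully home over it.

Things in the scene. Friction and masses are not known exactly. Their poses are not given: they have to be found in the camera images.
- rack: Plywood bench rack, 116 deep (x) x 310 wide (y) mm, fixed. Origin: centre of its footprint on the bench; x points to its back, y along its length, z up; its open front looks along its -x, towards the robot's side. The jars stand on its board, whose top is 80 mm above the origin; plywood walls at the sides and back rise to 108 mm (28 mm above the board).
- rail: The rack's red round front retaining rail, 10 mm thick, along the rack's y, full width. Origin at the middle of the rail, 53 mm in front of the rack's origin and 103 mm above it; the rail's top is 108 mm above the bench, 28 mm above the board. Fixed.
- blue_jar: The jar to pack: clear round plastic jar of screws with a blue cap. Body 44 mm diameter, 64 mm tall, cap 45 mm diameter, 21 mm tall, total 85 mm; 0.12 to 0.26 kg. Origin at the centre of its underside, z up along its axis. It stands in one of three places on the rack's board, 90 mm apart along the rack's y.
- blue_jar_center (a point): Centre of the blue-capped jar, half-way up (42.5 mm above its underside). Grip it on its round side, at or above this height; then fingers pass over the rail.
- yellow_jar_center (a point): Centre, half-way up, of the like jar with a yellow cap; it stays on the rack.
- green_jar_center (a point): Centre, half-way up, of the like jar with a green cap; it stays on the rack.
- toolbox: Black open toolbox with orange latches on its front, 160 (x) x 300 (y) x 100 (z) mm, walls 4 mm, fixed. Origin: centre of its underside on the bench. A wall at y = 0 parts two wells, each 152 x 144 mm inside: the empty one on its -y side, the other (bit holder inside) on its +y side under the cover at the start.
- well (a point): Centre of the floor of the empty well: 75 mm to the -y side of the toolbox's origin, 4 mm above its underside; the rim is 96 mm above this floor.
- cover (a joint): Orange flat cover, 160 x 150 x 6 mm, sliding on the toolbox's rim (top face 106 mm above the bench) along the toolbox's y. Value in m: 0 = fully home over the empty well, 0.15 = fully open over the other well; it starts 0.13 to 0.15 and stays where it is left (about 2 N to slide). A jar standing in the well clears it by about 11 mm.
- cover_grip (a point): Centre of the black upright ridge in the middle of the cover: 14 mm thick along the toolbox's y, 70 mm long along its x, 35 mm tall above the cover; this point is 22 mm above the cover's top face. Pinch it from above along y and slide to the toolbox's -y.
Things that resemble listed ones, but are neither listed nor needed, are in the scene too. What is shaped like the part that bears yellow_jar_center but purple or turquoise is not meant.

How it is judged:
By the outcome, as a careful person would: the job done as asked, in the order asked, and still so for the second after the job is handed in, with the robot touching nothing.
It also fails if it takes over 58 s, if anything falls off the work surface, if the arm or the gripper's body presses on something with over 40 N, if the wrist force passes 120 N, or if a joint passes its speed limit or range.

### The arm

A 6-joint arm with a two-finger parallel gripper is mounted at the origin on the work surface. World frame = base frame: x ahead of the robot, y to its left, z up, the work surface at z = 0. Lengths are in mm, angles in rad, forces in N, time in s.
With the tool pointing down it reaches from about 350 to 850 mm from the base axis. Payload 8.1 kg.
Tool frame: the origin (TCP) lies at the centre of the arm's flange, where the gripper is bolted on; the fingertips stand 186 mm ahead of it and the grasp point (between the pads) lies 167 mm ahead of it (grip_depth is the distance from the TCP to the grasp point, in mm); z points along the fingers, y is the line along which they close (so a half turn about z gives the same grasp; the last joint's range is limited). The gripper opens to 93 mm and grips with 3 to 60 N. Pads are 15 mm wide; open, the fingers measure 128 mm over their backs; the gripper's body (75 mm by 188 mm) begins 65 mm behind the grasp point.
Start: joints at [-1.234, 0.13, 1.488, -0, 1.523, -0.085], TCP at [245.662, -547.409, 404.735] pointing down, gripper open.
Joint ranges: [-2.96, 2.96], [-0.89, 2.26], [0.02, 2.5], [-1.34, 4.48], [0, 2.73], [-2.66, 2.66]. Speed limits (rad/s): [2.39, 2.39, 2.79, 3.14, 3.14, 3.14].

### API

Orientations are given as [roll, pitch, yaw] about the fixed x, y, z axes, in that order (R = Rz(yaw) Ry(pitch) Rx(roll)).
In Python, from plant import * gives the robot as it stands. Calls block until the motion is done:
- reach(position, orientation): joint-space move of the TCP to a pose.
- move_linear(position, speed=150, orientation=None): straight line of the TCP; orientation=None keeps the orientation; speed is the mean speed in mm/s.
- move_joints(angles): joint-space move.
- ungrasp() and close(): open the fingers fully, or close them until they stop; the grip force is fixed at half the most.
- hold(seconds).
- inverse_kinematics(position, orientation): joint angles nearest the present ones, or None.
- get_image(name): name is "side" or "top"; returns the picture (480x640x3 uint8, red, green, blue); there is no depth.
- camera_model(name): a dict with "fx", "fy", "cx", "cy" (pixels), "position" and "orientation" of the camera in the world. Camera axes: x right, y down, z forward; pixel columns grow to the right and rows downward; lengths in mm; the calibration is good to about 2 mm. A picture is of the moment at which its call begins. camera_model takes no time and is no camera call.
A pose or a line that the arm cannot do raises IKError and nothing moves.
- finish_job(): hands the job in; it is judged then, once.
Readings, each from a call of its own:
- read_time_s(): time.
- read_joints(): joint angles.
- read_qvel(): joint speeds.
- read_effort(): joint torques, N m.
- read_eef_pos(): TCP position.
- read_tcp_rot(): TCP orientation.
- read_wrist_force(): force on the tool from outside, world axes, zero at the start.
- read_moment(): the same for the moment, N m.
- read_gripper_width(): finger opening in mm.
- read_gripper_force(): force on a finger pad.
Only numpy, scipy, OpenCV 4.12 (cv2) and the standard library are available. Lean on these libraries where they do the work, as an engineer would, in place of code of your own. Each camera call takes 0.05 s, during which the arm holds its last target. There are 200 camera calls.

## Working session

There is one attempt and no reset: what is moved stays moved. The work goes in short steps, each a Python script; the robot and the scene stay as the last script left them, time stands still between calls to the robot, and variables do not carry over. Pictures are saved under pics/ and viewed, at most 10 in all, crops included, and the job is handed in when it is done.

```bash
mkdir -p pics
python3 - <<'E'
from plant import *
import cv2
for n in("top","side"):
    cv2.imwrite(f"pics/{n}0.png",get_image(n)[:,:,::-1]); print(n,camera_model(n))
E
```

```text
top {'fx': 506.25301290270846, 'fy': 506.25301290270846, 'cx': 316.7791255575828, 'cy': 235.87243337059408, 'position': array([375.08557935, -11.52618426, 967.68769271]), 'orientation': array([-2.96431891,  0.01079697, -1.57875532])}
side {'fx': 559.2349836885918, 'fy': 559.2349836885918, 'cx': 319.0156324395619, 'cy': 246.73921017618233, 'position': array([ 77.67073808, 798.78082749, 623.87114987]), 'orientation': array([-2.07248755,  0.00799182, -2.61804585])}
```

View pics/top0.png

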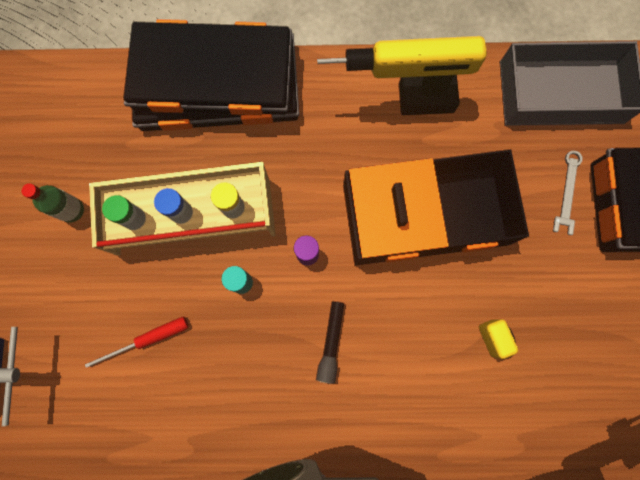

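View pics/side0.png

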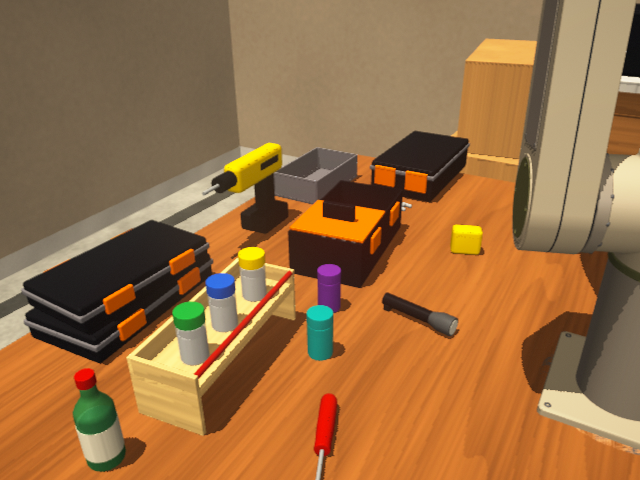

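The top view shows three capped jars on the rack: green (117,209), blue (169,202), yellow (225,196). Purple (307,249) and turquoise (235,279) stand loose on the bench. The rack's red rail runs (97,244)–(265,225). The toolbox has corners about (345,172), (514,152), (526,240), (357,264), with the cover over its left (+y) well and the ridge at (400,204). Other black boxes at (210,65) and (620,200) have lids and no orange cover. The blue-capped jar in the middle of the rack fits the description; I'll confirm it in one crop.

```bash
cat > h.py <<'E'
import numpy as np, cv2
from scipy.spatial.transform import Rotation as R
from plant import *
def pix2w(n,uv,z):
    c=camera_model(n); uv=np.atleast_2d(uv).astype(float)
    d=np.c_[(uv[:,0]-c['cx'])/c['fx'],(uv[:,1]-c['cy'])/c['fy'],np.ones(len(uv))]@R.from_euler('xyz',c['orientation']).as_matrix().T
    p=np.array(c['position']); return p+d*((z-p[2])/d[:,2])[:,None]
def w2pix(n,P):
    c=camera_model(n); q=(np.atleast_2d(P)-c['position'])@R.from_euler('xyz',c['orientation']).as_matrix()
    return np.c_[q[:,0]/q[:,2]*c['fx']+c['cx'],q[:,1]/q[:,2]*c['fy']+c['cy']]
E
python3 - <<'E'
from h import *
im=cv2.imread("pics/top0.png")
a=cv2.resize(im[140:280,75:275],None,fx=3.9,fy=3.9,interpolation=3)[:300*2]
cv2.imwrite("pics/crop_rack.png",cv2.resize(im[150:265,80:280],None,fx=4,fy=4,interpolation=2))
cv2.imwrite("pics/crop_box.png",cv2.resize(im[140:275,335:535],None,fx=4,fy=4,interpolation=2))
hsv=cv2.cvtColor(im,cv2.COLOR_BGR2HSV)
for nm,lo,hi in(("blue",105,125),("green",50,75),("yellow",24,32)):
    m=cv2.inRange(hsv,(lo,150,100),(hi,255,255)); m[:165]=0;m[240:]=0;m[:,:90]=0;m[:,260:]=0
    k,l,s,c=cv2.connectedComponentsWithStats(m); i=1+s[1:,4].argmax(); print(nm,s[i],c[i],pix2w("top",c[i],160))
ends=pix2w("top",[(97,244),(265,225)],106); print("rail",ends)
print("box",pix2w("top",[(345,172),(514,152),(526,240),(357,264)],100))
print("ridge",pix2w("top",(400,204),141))
E
```

```text
blue [155 189  26  25 486] [167.2037037  201.26337449] [[580.1825115  241.84864481 160.        ]]
green [103 197  17  24 181] [111.1160221  207.84530387] [[570.03056609 333.89887471 160.        ]]
yellow [211 182  27  27 561] [223.85383244 195.28877005] [[589.31529365 148.63564503 160.        ]]
rail [[519.00098294 377.44673038 106.        ]
 [549.62491071  86.38529072 106.        ]]
box [[ 645.64823365  -54.56199479  100.        ]
 [ 679.36628055 -356.99057056  100.        ]
 [ 519.77316008 -365.49327883  100.        ]
 [ 480.70406754  -72.29176861  100.        ]]
ridge [[ 576.11824989 -143.60078431  141.        ]]
```

View pics/crop_rack.png

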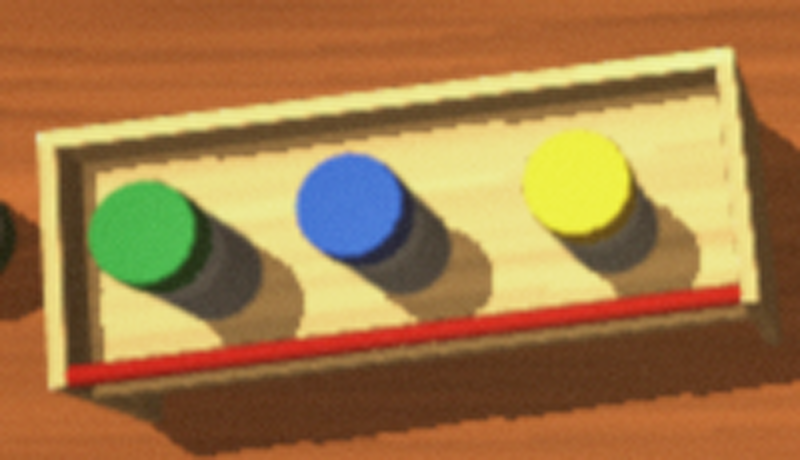

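View pics/crop_box.png

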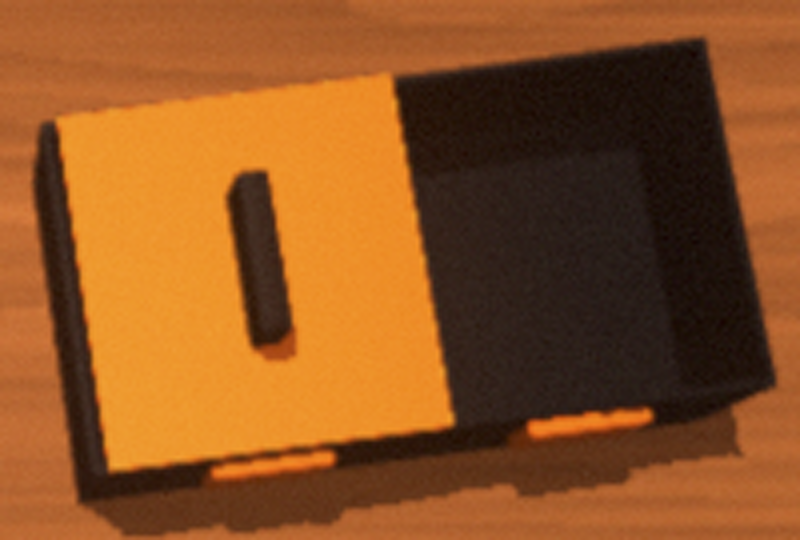

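The crop confirms the blue-capped jar is the middle one on the rack, with its cap centre at about full-image (167.5,201.5). In the box crop the cover corners (57,118), (392,73), (455,427), (108,472) and the right-hand rim corners (706,40), (774,384) are clear. I'll fit poses to these points and check IK.

Run:
```python
from h import *
from scipy.optimize import least_squares
def place(p,L): c,s=np.cos(p[2]),np.sin(p[2]); L=np.array(L,float); return np.c_[p[0]+c*L[:,0]-s*L[:,1],p[1]+s*L[:,0]+c*L[:,1],L[:,2]]
cr=lambda a,o:np.array(a)/4+np.array(o)-.375
cov=cr([(57,118),(392,73),(455,427),(108,472)],(335,140)); rim=cr([(706,40),(774,384)],(335,140))
def box(p):
    q=p[3]; y0=-75+q
    L=[(80,y0+75,106),(80,y0-75,106),(-80,y0-75,106),(-80,y0+75,106),(80,-150,100),(-80,-150,100)]
    return (w2pix("top",place(p,L))-np.r_[cov,rim]).ravel()
b=least_squares(box,[580,-205,.12,140]); print("box",b.x,"res",np.round(b.fun,1))
ro=cr([(40,135),(732,50),(757,300),(50,388)],(80,150))
f=lambda p:(w2pix("top",place(p,[(58,155,108),(58,-155,108),(-58,-155,108),(-58,155,108)]))-ro).ravel()
r=least_squares(f,[590,235,.1]); print("rack",r.x,np.round(r.fun,1))
caps=pix2w("top",cr([(350,206),(142,232),(577,182)],(80,150)),165); print("caps B G Y",caps)
well=place(b.x,[(0,-75,4)])[0]; rg=place(b.x,[(0,-75+b.x[3],128)])[0]; print("well",well,"ridge",rg,pix2w("top",cr([(268,258)],(335,140)),141))
np.savez("fit.npz",box=b.x,rack=r.x,blue=caps[0],well=well,ridge=rg)
# side-camera check of blue cap
im=get_image("side");hsv=cv2.cvtColor(im,cv2.COLOR_RGB2HSV);m=cv2.inRange(hsv,(105,150,60),(125,255,255));k,l,s,c=cv2.connectedComponentsWithStats(m);i=1+s[1:,4].argmax()
print("side blue",s[i],c[i],"pred centre cap",w2pix("side",[*caps[0][:2],154.5]))
for nm,p,t in(("jar",[*caps[0][:2],133],r.x[2]),("well",[*well[:2],57],b.x[2]),("ridge",[*rg[:2],131],b.x[2]+np.pi/2)):
    for k in(-1,1):
        for zz in(0,150):
            j=inverse_kinematics([p[0],p[1],p[2]+167+zz],[np.pi,0,t+k*np.pi/2]); print(nm,k,zz,None if j is None else np.round(j,2))
```

```text
box [ 5.87451782e+02 -2.12068262e+02  1.20720054e-01  1.42400626e+02] res [-0.1 -0.4 -0.   0.1 -0.1  0.   0.2  0.  -0.5 -0.6  0.5  0.7]
rack [5.88676359e+02 2.38209361e+02 1.14895289e-01] [-0.9 -0.6  0.4 -0.6  1.1  0.5 -0.5  0.5]
caps B G Y [[579.14723798 240.41965362 165.        ]
 [569.12425922 325.20237313 165.        ]
 [588.26527834 147.61618902 165.        ]]
well [ 596.48381113 -286.52242593    4.        ] ridge [ 579.33492355 -145.15816636  128.        ] [[ 575.87441047 -146.30943637  141.        ]]
side blue [206 274  28  25 548] [218.69343066 285.08759124] pred centre cap [[221.71313083 284.96814387]]
jar -1 0 None
jar -1 150 None
jar 1 0 [ 0.31  0.27  1.52 -0.    1.35  0.2 ]
jar 1 150 [ 0.31  0.19  1.34 -0.    1.61  0.2 ]
well -1 0 [-0.53  0.44  1.46 -0.    1.24  2.5 ]
well -1 150 [-0.53  0.31  1.34 -0.    1.49  2.5 ]
well 1 0 [-0.53  0.44  1.46  0.    1.24 -0.65]
well 1 150 [-0.53  0.31  1.34  0.    1.49 -0.65]
ridge -1 0 [-0.33  0.2   1.61 -0.    1.33  1.12]
ridge -1 150 [-0.33  0.11  1.43 -0.    1.6   1.12]
ridge 1 0 [-0.33  0.2   1.61  0.    1.33 -2.02]
ridge 1 150 [-0.33  0.11  1.43  0.    1.6  -2.02]
```

Fits are good to about 1 px, and the side view agrees to about 3 mm. Moving to the jar with the fingers closing along the rack's x.

Run:
```python
from h import *
F=np.load("fit.npz"); t=F["rack"][2]; o=[np.pi,0,t+np.pi/2]; p=[580.5,240.8]
reach([*p,420],o); move_linear([*p,304],120)
print(read_time_s(),read_wrist_force())
cv2.imwrite("pics/pre.png",get_image("side")[200:400,120:340,::-1].repeat(3,0).repeat(3,1)[:600])
```

```text
4.275 [-0.06844778  0.7160056   0.75129768]
```

View pics/pre.png

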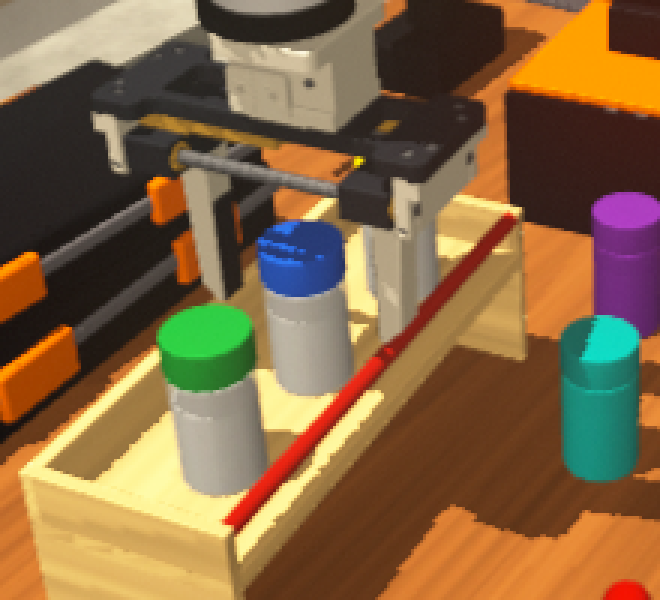

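The crop shows the fingers straddling the blue jar, one behind at about (215,290) and one in front at (390,340), both clear of the rail and the green jar. The jar sits about 2–3 mm further back than the gripper's centre, so I'll nudge the gripper, grip, lift and draw out.

Run:
```python
from h import *
F=np.load("fit.npz"); t=F["rack"][2]; ux=np.array([np.cos(t),np.sin(t)]); p=np.array([580.5,240.8])+2*ux
move_linear([*p,304],60); close(); print("w",read_gripper_width(),read_gripper_force(),read_wrist_force())
move_linear([*p,366],80); print("w",read_gripper_width(),read_wrist_force(),read_eef_pos())
q=p-150*ux; move_linear([*q,366],150); print(read_time_s(),read_gripper_width(),read_eef_pos())
a=get_image("side")[180:460,100:420,::-1]; b=get_image("top")[140:420,70:390,::-1]
cv2.imwrite("pics/lift.png",cv2.resize(np.hstack([a,b]),(800,350)))
```

```text
w 44.31967958448856 29.97665555192725 [ 0.13644061  0.85070703 -0.02039448]
w 44.22980564843702 [ 0.43287315 -0.11694039 -2.37236336] [582.29475826 240.96915726 365.32016421]
7.475 44.41883834368643 [433.91798443 223.84420613 366.03635933]
```

View pics/lift.png

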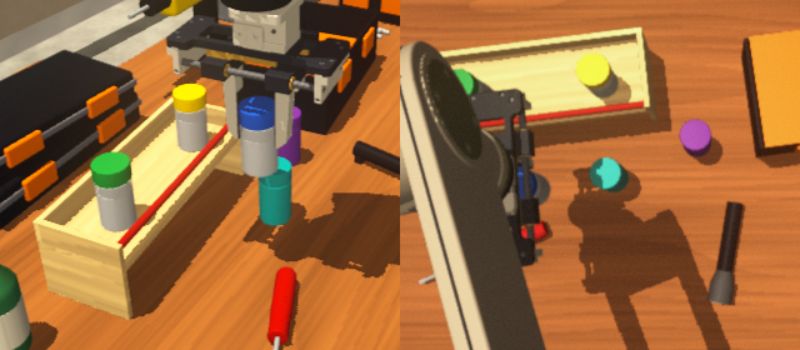

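The jar hangs upright in the grip at about (258,130) in front of the rack, and the yellow and green jars are undisturbed. Next I carry it to the well and lower it with force feedback.

Run:
```python
from h import *
F=np.load("fit.npz"); o=[np.pi,0,F["box"][2]+np.pi/2]; w=F["well"][:2]
x,y,_=read_eef_pos(); move_linear([x,y,440],150)
move_linear([*w,440],220,o); print(read_time_s(),read_gripper_width(),read_eef_pos())
move_linear([*w,345],150)
a=get_image("side")[130:290,260:440,::-1]; b=get_image("top")[120:280,340:520,::-1]
cv2.imwrite("pics/over.png",cv2.resize(np.hstack([a,b]),(800,356)))
```

```text
10.8 44.831232024434655 [ 596.51209999 -285.89928487  440.19541174]
```

View pics/over.png

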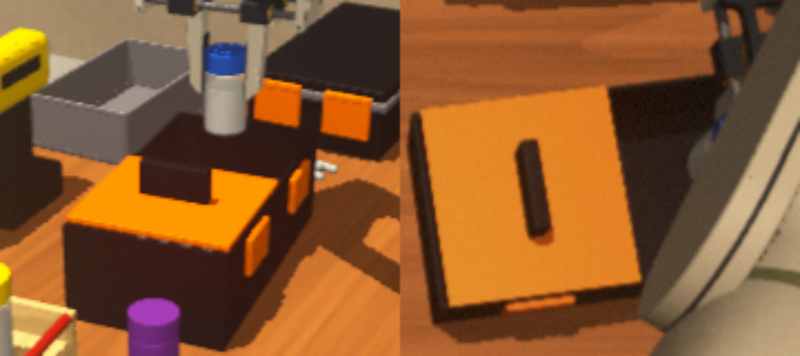

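The jar is upright above the empty well, at about (225,95) in the side half. Lowering it.

Run:
```python
from h import *
F=np.load("fit.npz"); w=F["well"][:2]
move_linear([*w,238],100); hold(.2); f0=read_wrist_force()[2]; z=238
while z>225:
    z-=1; move_linear([*w,z],15); hold(.05); f=read_wrist_force()[2]-f0
    if f>1.2: break
print("z",z,"df",f,read_wrist_force(),read_gripper_width(),read_eef_pos())
ungrasp(); hold(.3); print(read_gripper_width(),read_time_s())
move_linear([*w,270],60); move_linear([*w,400],200); print(read_time_s(),read_wrist_force())
r=F["ridge"][:2]; reach([*r,380],[np.pi,0,F["box"][2]]); print(read_time_s())
cv2.imwrite("pics/placed.png",cv2.resize(np.hstack([get_image("side")[130:290,260:440,::-1],get_image("top")[120:280,360:540,::-1]]),(800,356)))
```

```text
z 227 df 7.112651963391821 [-4.03622285  1.73990723  6.06472624] 44.40942129361094 [ 596.52498842 -286.65369925  227.85313136]
93.06198603248188 17.625
19.2917 [ 0.1574862   1.03435488 -0.51816131]
20.85
```

View pics/placed.png

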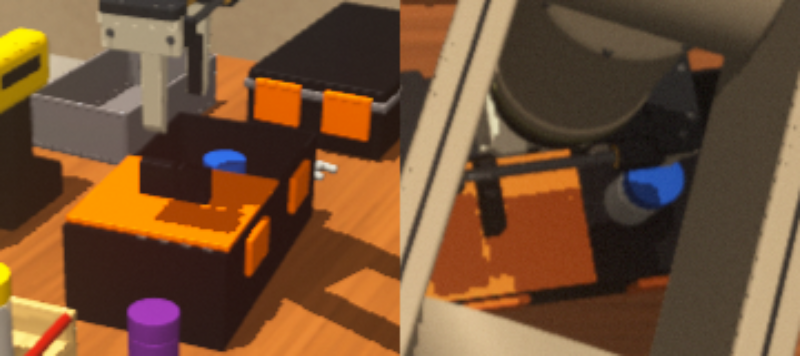

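The jar stands upright in the well (cap at about (225,160) in the side half, (655,185) in the top half). The gripper is over the ridge. Next I pinch it and slide the cover.

Run:
```python
from h import *
F=np.load("fit.npz"); t=F["box"][2]; uy=np.array([-np.sin(t),np.cos(t)]); r=F["ridge"][:2]; q=F["box"][3]
move_linear([*r,298],100); close(); print("w",read_gripper_width(),read_wrist_force())
f=lambda: float(np.dot(read_wrist_force()[:2],uy))
move_linear([*(r-uy*(q-8)),298],70); print("slid",f(),read_wrist_force(),read_gripper_width()); d=q-8
while d<q+8:
    d+=1; move_linear([*(r-uy*d),298],20); hold(.05); g=f()
    if g>12: break
print("d-q",d-q,g,read_wrist_force(),read_gripper_width(),read_time_s())
ungrasp(); hold(.2); e=read_eef_pos(); move_linear([e[0],e[1],420],150)
move_joints([.6,*read_joints()[1:]]); print(read_time_s())
cv2.imwrite("pics/end.png",cv2.resize(np.hstack([get_image("side")[130:290,260:440,::-1],get_image("top")[120:280,340:540,::-1]]),(800,337)))
```

```text
w 13.888087233853481 [-0.61123103  0.01973966 -0.04851083]
slid -0.42593659240800325 [ 0.09993211 -0.41693645 -1.26451369] 13.840327031994972
d-q 2.0 13.649768269855327 [-2.86249791 13.40258772  5.39954088] 13.874604907648857 28.1833
33.1667
```

View pics/end.png

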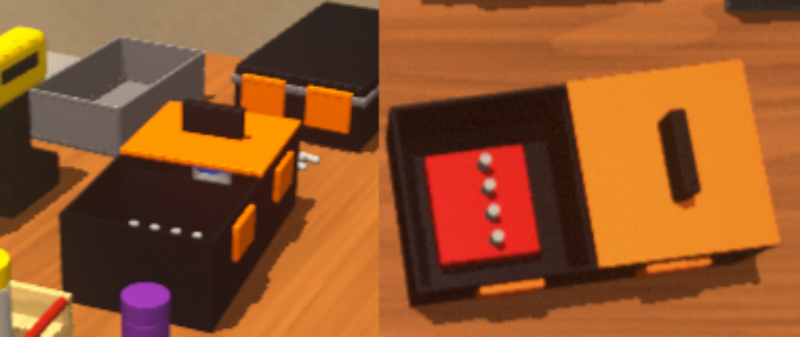

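The cover is fully home over the right-hand well, its edge on the dividing wall at about (575,85)–(597,265). It met its end stop at 13 N. The jar is visible upright beneath it.

```bash
python3 -c "
from plant import *
print(finish_job())"
```

```text
the job is handed in; nothing more can be done
None
```

The blue-capped jar is standing upright in the toolbox well with the orange cover fully home against its stop, the other two jars looked undisturbed when I last checked, and the job was handed in at about 33 s.

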